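# Rack the mosaic panel and drop the retaining bar

## Task

The sun mosaic panel standing in the slotted drying rack is ready to leave: stand it on the ledge of the transport rack, mosaic side outwards, its foot right back and the panel leaning flat against the slanted slats; set it down gently, do not drop it. Then swing the rack's retaining bar across in front of it and fully down into its catch. Leave everything else as it is.

Things in the scene. Friction and masses are not known exactly. Their poses are not given: they have to be found in the camera images.
- panel: The mosaic panel: stiff slab 12 mm thick (x), 120 wide (y), 150 high (z), about 0.3 kg; plywood back, sun mosaic (cream disc, terracotta and bronze rings, navy ground) on its +x face. The largest of three boards standing in the drying rack, in any groove. Loose; can be pinched by its top edge. Origin: centre of its lower edge, mid-thickness.
- panel_top (a point): Centre of the panel's top edge, mid-thickness (panel frame 0, 0, 150 mm).
- panel_face (a point): Centre of the panel's mosaic face (panel frame 6, 0, 75 mm).
- slots: Fixed wooden slotted drying rack, 200 x 110 x 40 mm. Three grooves along its y, at x = -60, 0, +60 mm, 15 mm wide, 28 mm deep; the boards stand in them on its floor, 12 mm above the table, and lift straight up. Origin: centre of its underside.
- rack: Fixed wooden transport rack: base 150 x 220 x 20 mm (x from -95 to 55 mm), slanted slatted back, and two upright posts 16 mm square, 110 mm high, at y = +80 and -80 mm (144 mm between them). Origin: on the table, on the mid-line; +x is its front (away from the slats), y its width, z up.
- rest: The rack's slanted back and ledge, 18 deg back from vertical. Origin: mid corner of ledge and slats, 35 mm up. x: out from the slats (their front is x = 0); y: as the rack's; z: up the slope (ledge top z = 0). Ledge 140 mm wide, with a lip 7 mm high from x = 30 to 36 mm; slats up to z = 105 mm, free above. A panel flat in place: origin at (6, 0, 0) mm, axes parallel to these.
- bar_hinge (a point): Pivot of the retaining bar, on the front of the +y post: rack frame (11, 80, 90) mm. The bar swings in the upright plane x = 11 mm of the rack, which clears the face of a panel set flat by about 10 mm.
- bar_knob (a point): Centre of the 30 mm black ball knob at the free end of the bar, 210 mm from the pivot. The bar is flat steel, 18 x 6 mm. Closed, the knob stands 50 mm beyond the catch post, at rack frame (11, -130, 90) mm; open, it stands high above the +y end.
- bar (a joint): Angle of the retaining bar (rad): 0 = level in its catch (a stop); 1.57 = straight up; starts at 1.6 to 1.85, tipped past upright, away from the rack; limit 2.0. The pivot is stiff (0.2 N m, about 1 N at the knob): the bar stays where it is left, does not fall or spring back.
- catch (a point): Where the bar's centre-line lies in the open-topped steel catch on the front of the -y post: rack frame (11, -80, 90) mm. The catch's front cheek rises to 104 mm above the table.
- ply_board: Bystander: bare plywood board 12 x 100 x 110 mm high, standing in another groove. Origin: centre of its lower edge.
- clay_tile: Bystander: plain terracotta tile 12 x 100 x 100 mm high, standing in another groove. Origin: centre of its lower edge.
- nippers: Bystander: blue-handled wheeled tile nippers lying flat, 210 mm long along x, 76 mm wide, 17 mm high, origin on the table under the middle.
- glue_tub: Bystander: white lidded tub, 80 mm across, 60 mm high; origin under its centre.
- brush: Bystander: flat brush lying along its x.
- blue_tile: Bystander: navy tile 100 x 100 x 10 mm lying flat; origin under its centre.
- goggles: Bystander: safety glasses 155 x 110 mm, 46 mm high; origin under the lenses.

How it is judged:
By the outcome, as a careful person would: the job done as asked, in the order asked, and still so for the second after the job is handed in, with the robot touching nothing.
It also fails if it takes over 48 s, if anything falls off the work surface, if the arm or the gripper's body presses on something with over 40 N, if the wrist force passes 120 N, or if a joint passes its speed limit or range.

## Robot

A 6-joint arm with a two-finger parallel gripper is mounted at the origin on the work surface. World frame = base frame: x ahead of the robot, y to its left, z up, the work surface at z = 0. Lengths are in m, angles in rad, forces in N, time in s.
With the tool pointing down it reaches from about 0.425 to 0.925 m from the base axis. Payload 12.5 kg.
Tool frame: the origin (TCP) lies midway between the tips of the shut fingers; the grasp point (between the pads) lies ctrl.hold_point_z behind it (ctrl.hold_point_z is the distance from the TCP to the grasp point, in m); z points along the fingers, y is the line along which they close (so a half turn about z gives the same grasp; the last joint's range is limited). The gripper opens to 85 mm and grips with 20 to 120 N. Pads are 22 mm wide; open, the fingers measure 114 mm over their backs; the gripper's body (76 mm by 85 mm) begins 54 mm behind the grasp point. The pads swing forward as they close: fully open they stand 13 mm farther back than shut.
Start: joints at [0.997, 0.491, 1.559, -0, 1.092, -0.106], TCP at [0.282, 0.558, 0.231] pointing down, gripper open.
Joint ranges: [-3.1, 3.1], [-0.84, 2.19], [0.05, 2.79], [-1.13, 4.28], [0.06, 2.93], [-2.69, 2.69]. Speed limits (rad/s): [2.22, 2.22, 2.79, 3.14, 3.14, 3.14].

## Interface

Orientations are given as a unit quaternion [w, x, y, z].
In Python, from station import ctrl gives the robot as it stands.
- The arm moves only by the tool arm_command, never from a script. Its argument "steps" is a list of rows, each an object of numbers: "tx", "ty", "tz": the shift along the tool's x, y, z as a fraction of full scale; "yaw": the turn about the tool's z as a fraction of full scale. In form: [{"tx": .., "ty": .., "tz": .., "yaw": ..}, ...]. A call has 1 to 5 rows; each row is the pose to reach, as a shift and turn from the pose commanded when the call began, along the tool's axes at that moment; what a row does not reach only later rows make up. Full scale, the value 1, is 0.3 m for a shift and 90 degrees for a turn. A row lasts 1/12 s, in which the tool goes at most 41.7 mm and 7.16 degrees, less where a joint would pass 70% of its speed; a pose out of reach is approached as far as the arm can. A call with a number of a shift or a turn outside -1 to 1 is refused whole. A call with a gripper value outside its range is refused whole. "grip" is the opening, from 0 (shut) to 1 (fully open), set as the call begins (left out, the last holds). The fingers move at their own pace and stop on an object; the grip force is fixed at half the most. Time passes only in rows, so rows that repeat a pose let the fingers close. It gives the time, the measured TCP pose, the force, the opening and the grip force at its end, in the units of the state.
- ctrl.get_obs(): the state, without advancing time (a new reading comes with each control period).
- ctrl.read_camera(name): name is "scene" or "top" or "wrist"; returns the picture (420x560x3 uint8, red, green, blue); there is no depth.
- ctrl.camera_params(name): a dict with "fx", "fy", "cx", "cy" (pixels), "extrinsics" (4x4, takes a point from world to camera coordinates). Camera axes: x right, y down, z forward; pixel columns grow to the right and rows downward; lengths in m; the calibration is good to about 2 mm. The wrist camera is an equidistant fisheye: a pixel r from the principal point sees the ray r / f radians off the axis. A picture is of the moment at which its call begins: read the wrist's pose just before it. camera_params takes no time and is no camera call; for the wrist camera it gives the pose at the moment of the call.
- ctrl.sign_off(): hands the job in; it is judged then, once.
The state is a dict: "t": time; "qpos": joint angles; "qvel": joint speeds; "tau": joint torques, N m; "tool_pos": TCP position; "tool_rot": TCP orientation; "ft_force": force on the tool from outside, world axes, zero at the start; "ft_torque": the same for the moment, N m; "gripper_width": opening from 0.0 (shut) to 1.0 (fully open); "grasp_force": force on a finger pad.
Only numpy, scipy, OpenCV 4.12 (cv2) and the standard library are available. Lean on these libraries where they do the work, as an engineer would, in place of code of your own. Each camera call takes 0.05 s, during which the arm holds its last target. There are 200 camera calls.

## Working session

There is one attempt and no reset: what is moved stays moved. The work goes in short steps, Python scripts to look and compute and a tool call to move; the robot and the scene stay as the last step left them, time stands still between calls to the robot, and variables do not carry over. Pictures are saved under pics/ and viewed, at most 10 in all, crops included, and the job is handed in when it is done.

Besides the shell and the picture viewer there is one more tool, called by a JSON object that holds its "name" and its "arguments", one argument or row to a line. arm_command: Moves the arm, as the interface text tells. Shift numbers are shares of 0.3 m and turn numbers shares of 90 degrees, none past 1 either way. Its arguments: {"type":"object","properties":{"steps":{"type":"array"},"grip":{"type":"number"}},"required":["steps"]}

```bash
mkdir -p pics; ls
python3 - <<'E'
from station import ctrl
import cv2,numpy as np
for n in("scene","top"):
    cv2.imwrite(f"pics/{n}0.png",ctrl.read_camera(n)[:,:,::-1])
    p=ctrl.camera_params(n);print(n,p)
print(ctrl.hold_point_z,ctrl.get_obs())
E
```

```text
pics
scene {'fx': 537.9846163053699, 'fy': 537.9846163053699, 'cx': 284.44705009081434, 'cy': 207.88435994905058, 'extrinsics': array([[ 0.52740353,  0.84951333, -0.01313833, -0.33643904],
       [ 0.5637414 , -0.36147334, -0.74265245, -0.23671135],
       [-0.63564232,  0.3842709 , -0.66954815,  1.61571054],
       [ 0.        ,  0.        ,  0.        ,  1.        ]])}
top {'fx': 511.077274913967, 'fy': 511.077274913967, 'cx': 286.2581875454675, 'cy': 206.76229878923618, 'extrinsics': array([[-0.01002322, -0.99994481,  0.00314679,  0.04237825],
       [-0.98315826,  0.00928057, -0.18252044,  0.64492884],
       [ 0.18248116, -0.00492323, -0.98319702,  1.12196094],
       [ 0.        ,  0.        ,  0.        ,  1.        ]])}
0.0187 {'t': 0.1, 'qpos': array([ 9.97419030e-01,  4.91480992e-01,  1.55934794e+00, -4.64779763e-06,
        1.09172236e+00, -1.05601743e-01]), 'qvel': array([ 0.00161336, -0.0014865 , -0.00200605,  0.00022855, -0.00169757,
        0.00028202]), 'tau': array([ 1.86984325e-03, -6.19455600e+01, -2.62020975e+01, -1.44414516e-04,
        2.93343626e-03, -1.34391570e-05]), 'tool_pos': array([0.2816943 , 0.55771126, 0.23081152]), 'tool_rot': array([-1.57672608e-04,  2.31760119e-01,  9.72772850e-01, -4.52650310e-04]), 'ft_force': array([0.73580607, 0.46986066, 0.42431035]), 'ft_torque': array([-0.02036233,  0.04609496,  0.02359318]), 'grasp_force': 0.0, 'gripper_width': 0.996572844594685}
```

View pics/scene0.png

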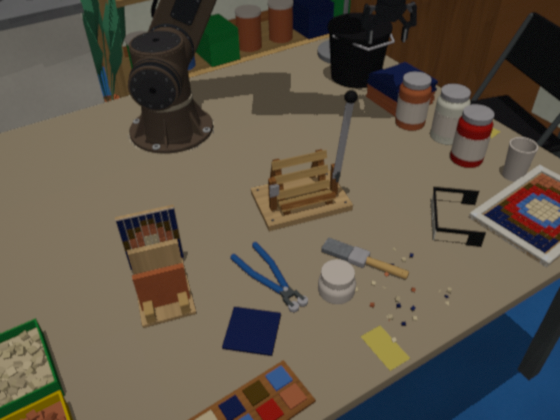

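View pics/top0.png

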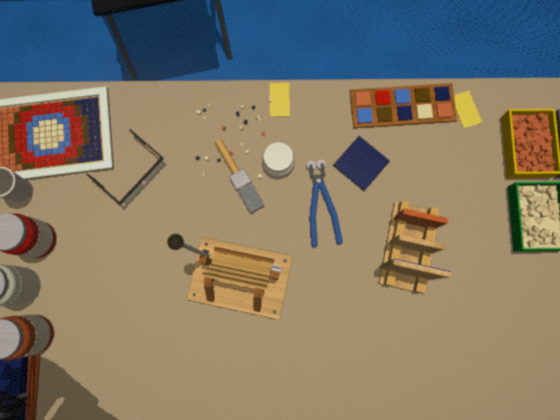

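The sun panel stands in the groove nearest the robot: top edge around (425,268) in the top view, mosaic facing away from the robot. The rack faces away from the robot too, with the bar on its left (+y) side and the knob at about (176,241). I'll enlarge both areas.

Run:
```python
import cv2,numpy as np
a=cv2.imread("pics/top0.png");b=cv2.imread("pics/scene0.png")
def crop(i,x,y,w,h,s):
    return cv2.resize(i[y:y+h,x:x+w],None,fx=s,fy=s,interpolation=cv2.INTER_CUBIC)
cv2.imwrite("pics/c1.png",np.hstack([crop(a,160,225,140,100,3)[:, :], crop(a,370,195,90,100,4)[:300,:] if 0 else cv2.resize(crop(a,375,197,85,100,3),(255,300))]))
cv2.imwrite("pics/c2.png",np.hstack([crop(b,240,80,130,150,4),crop(b,105,195,65,150,4)]))
```

```text
(no output)
```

View pics/c1.png

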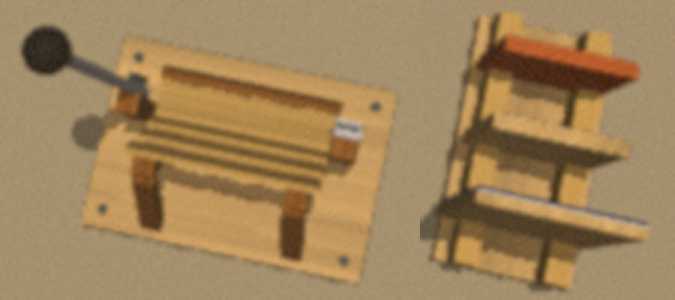

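View pics/c2.png

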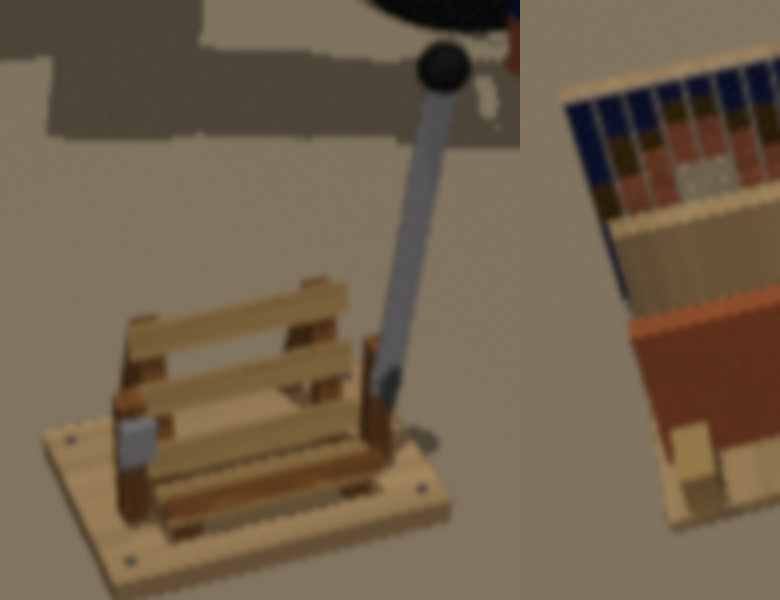

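```bash
cat > h.py <<'E'
import cv2,numpy as np
from station import ctrl
from scipy.optimize import least_squares
P={n:ctrl.camera_params(n) for n in("scene","top")}
def proj(n,X):
    p=P[n];E=p["extrinsics"];c=np.atleast_2d(X)@E[:3,:3].T+E[:3,3]
    return np.c_[p["fx"]*c[:,0]/c[:,2]+p["cx"],p["fy"]*c[:,1]/c[:,2]+p["cy"]]
def T(q,X):
    X=np.atleast_2d(X);c,s=np.cos(q[2]),np.sin(q[2])
    return np.c_[q[0]+c*X[:,0]-s*X[:,1],q[1]+s*X[:,0]+c*X[:,1],X[:,2]]
def box(x0,x1,y0,y1,z0,z1):
    return np.array([(x,y,z) for x in(x0,x1) for y in(y0,y1) for z in(z0,z1)])
def draw(im,n,W):
    h=cv2.convexHull(proj(n,W).astype(np.float32)); cv2.polylines(im,[np.round(h*16).astype(np.int32)],True,(0,255,0),1,cv2.LINE_AA,4)
E
python3 - <<'E'
from h import *
def c1(x,y): return (160+(x+.5)/3-.5,225+(y+.5)/3-.5)
def c1b(x,y): return (375+(x-420+.5)/3-.5,197+(y+.5)/3-.5)
def c2(x,y): return (240+(x+.5)/4-.5,80+(y+.5)/4-.5)
def c2b(x,y): return (105+(x-520+.5)/4-.5,195+(y+.5)/4-.5)
def kn(th): return (.011,.08-.21*np.cos(th),.09+.21*np.sin(th))
rk=[("top",(.055,.11,.02),c1(125,38)),("top",(.055,-.11,.02),c1(396,94)),("top",(-.095,-.11,.02),c1(357,283)),("top",(-.095,.11,.02),c1(83,225)),
("scene",(-.095,-.11,.02),c2(45,437)),("scene",(.055,-.11,.02),c2(118,588)),("scene",(.055,.11,.02),c2(450,502))]
kb=[("top",c1(46,50)),("scene",c2(444,67))]
def f(q): return np.concatenate([(proj(n,T(q,X))-u).ravel() for n,X,u in rk]+[(proj(n,T(q,kn(q[3])))-u).ravel() for n,u in kb])
s=least_squares(f,[.5,.15,-.2,1.7],x_scale=[.1,.1,.1,.1]);print("rack",s.x.round(4));print(s.fun.round(1))
pn=[("top",(.006,.06,.162),c1b(475,187)),("top",(.006,-.06,.162),c1b(648,226)),("top",(-.006,-.06,.162),c1b(645,240)),("scene",(.006,-.06,.162),c2b(567,104)),("scene",(-.006,-.06,.162),c2b(562,92))]
g=lambda q:np.concatenate([(proj(n,T(q,X))-u).ravel() for n,X,u in pn])
t=least_squares(g,[.5,-.2,-.2]);print("panel",t.x.round(4));print(t.fun.round(1))
np.savez("fit",r=s.x,p=t.x)
r,p=s.x,t.x
o=[]
for n,ws in(("top",[(150,215,150,115),(370,190,90,115)]),("scene",[(240,80,130,150),(105,195,90,150)])):
    im=cv2.imread(f"pics/{n}0.png");S=4 if n=="scene" else 4
    for b in[box(-.095,.055,-.11,.11,0,.02),box(-.008,.008,.072,.088,.02,.11),box(-.008,.008,-.088,-.072,.02,.11)]: draw(im,n,T(r,b))
    draw(im,n,T(r,np.array([kn(r[3]),(.011,.08,.09)])))
    draw(im,n,T(p,box(-.006,.006,-.06,.06,.012,.162)))
    # nominal slat front top/bottom edge, lip
    tr=[cv2.resize(im[y:y+h,x:x+w],None,fx=3.3,fy=3.3,interpolation=cv2.INTER_CUBIC)for x,y,w,h in ws]
    o.append(np.hstack(tr))
w=max(i.shape[1]for i in o)
o=np.vstack([cv2.copyMakeBorder(i,0,0,0,w-i.shape[1],0)for i in o]);o=cv2.resize(o,None,fx=.68,fy=.68,interpolation=cv2.INTER_AREA) if o.shape[0]>600 else o
print(o.shape);cv2.imwrite("pics/ov.png",o)
E
```

```text
rack [ 0.5055  0.1405 -0.2129  1.6769]
[ 0.4 -0.6  1.3 -0.5  1.3  0.6 -0.6  0.3 -0.2 -1.   0.1 -0.6  2.  -0.7
  0.7  0.7  1.   0. ]
panel [ 0.4947 -0.2414 -0.2242]
[ 0.5  0.2  0.2 -0.4  0.3  0.6  0.2  0.5  0.9 -0.4]
(595, 539, 3)
```

View pics/ov.png

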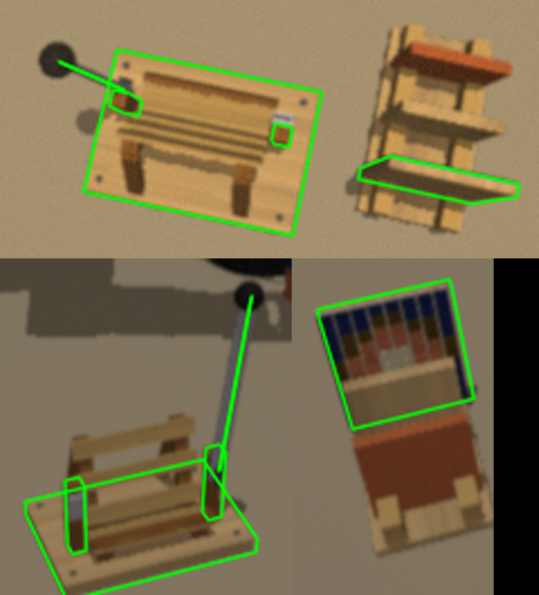

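```bash
cat >> h.py <<'E'
F=np.load("fit.npz") if __import__("os").path.exists("fit.npz") else None
def pose():
    o=ctrl.get_obs();w,x,y,z=o["tool_rot"];from scipy.spatial.transform import Rotation as R
    M=R.from_quat([x,y,z,w]).as_matrix();return o,M
def plan(start,ang,wps):
    """start xyz, ang= world angle of tool y; wps: xyz,ang -> tool units from each previous"""
    p=np.array(start,float)
    for w,a in wps:
        ty=np.array([np.cos(ang),np.sin(ang),0]);tx=np.array([-ty[1],ty[0],0])
        tx=np.cross(ty,[0,0,-1]);d=np.array(w)-p
        print(np.round([d@tx/.3,d@ty/.3,-d[2]/.3,-(a-ang)/(np.pi/2)],4),"dist",np.linalg.norm(d).round(3),"deg",np.degrees(abs(a-ang)).round(1));p=np.array(w);ang=a
E
python3 - <<'E'
from h import *
o,M=pose();a0=np.arctan2(M[1,1],M[0,1]);p=F["p"];a=p[2];print(M.round(3),a0,a)
plan(o["tool_pos"],a0,[((.37,.38,.26),a0-.6),((.45,.19,.26),a0-1.2),((.455,-.01,.26),a),((p[0],p[1],.24),a),((p[0],p[1],.134),a)])
E
```

```text
[[-0.893  0.451 -0.001]
 [ 0.451  0.893 -0.001]
 [ 0.    -0.001 -1.   ]] 1.1030229638289342 -0.22418364847720998
[-0.5298 -0.396  -0.0973  0.382 ] dist 0.201 deg 34.4
[-0.6834 -0.0717 -0.      0.382 ] dist 0.206 deg 34.4
[-0.6619  0.0811 -0.      0.081 ] dist 0.2 deg 7.3
[-0.7225  0.3006  0.0667 -0.    ] dist 0.236 deg 0.0
[ 0.      0.      0.3533 -0.    ] dist 0.106 deg 0.0
```

{"name": "arm_command", "arguments": {
  "steps": [
    {"tx":-0.53,"ty":-0.396,"tz":-0.097,"yaw":0.382},
    {"tx":-0.53,"ty":-0.396,"tz":-0.097,"yaw":0.382},
    {"tx":-0.53,"ty":-0.396,"tz":-0.097,"yaw":0.382},
    {"tx":-0.53,"ty":-0.396,"tz":-0.097,"yaw":0.382},
    {"tx":-0.53,"ty":-0.396,"tz":-0.097,"yaw":0.382}
  ],
  "grip": 1
}}

```text
t: 0.52
tool_pos: [0.3707, 0.3778, 0.2606]
tool_rot: [0.0, 0.512, 0.859, -0.0]
ft_force: [-0.1, 0.8, 0.9]
gripper_width: 0.996
grasp_force: 0.0
```

{"name": "arm_command", "arguments": {
  "steps": [
    {"tx":-0.683,"ty":-0.072,"tz":0,"yaw":0.382},
    {"tx":-0.683,"ty":-0.072,"tz":0,"yaw":0.382},
    {"tx":-0.683,"ty":-0.072,"tz":0,"yaw":0.382},
    {"tx":-0.683,"ty":-0.072,"tz":0,"yaw":0.382},
    {"tx":-0.683,"ty":-0.072,"tz":0,"yaw":0.382}
  ]
}}

```text
t: 0.93
tool_pos: [0.4503, 0.1881, 0.2604]
tool_rot: [-0.0, 0.743, 0.67, -0.0]
ft_force: [0.8, 0.2, -0.3]
gripper_width: 1.002
grasp_force: 0.0
```

{"name": "arm_command", "arguments": {
  "steps": [
    {"tx":-0.662,"ty":0.081,"tz":0,"yaw":0.081},
    {"tx":-0.662,"ty":0.081,"tz":0,"yaw":0.081},
    {"tx":-0.662,"ty":0.081,"tz":0,"yaw":0.081},
    {"tx":-0.662,"ty":0.081,"tz":0,"yaw":0.081},
    {"tx":-0.662,"ty":0.081,"tz":0,"yaw":0.081}
  ]
}}

```text
t: 1.35
tool_pos: [0.4545, -0.0123, 0.2603]
tool_rot: [-0.0, 0.782, 0.623, -0.0]
ft_force: [-0.3, 0.8, -0.2]
gripper_width: 0.997
grasp_force: 0.0
```

{"name": "arm_command", "arguments": {
  "steps": [
    {"tx":-0.718,"ty":0.301,"tz":0.067},
    {"tx":-0.718,"ty":0.301,"tz":0.067},
    {"tx":-0.718,"ty":0.301,"tz":0.067},
    {"tx":-0.718,"ty":0.301,"tz":0.067},
    {"tx":-0.718,"ty":0.301,"tz":0.067}
  ]
}}

```text
invalid input at $.steps[0]: expected keys tx, ty, tz, yaw
```

Run:
```python
from h import *
p=ctrl.camera_params("wrist");o,M=pose();im=ctrl.read_camera("wrist");print(o["tool_pos"],np.arctan2(M[1,1],M[0,1]),p["fx"],p["cx"],p["cy"])
E=p["extrinsics"];q=F["p"];im=im[:,:,::-1].copy();cv2.imwrite("pics/w1raw.png",im)
def pw(X):
    c=np.atleast_2d(X)@E[:3,:3].T+E[:3,3];r=np.hypot(c[:,0],c[:,1]);t=np.arctan2(r,c[:,2]);return np.c_[p["cx"]+p["fx"]*t*c[:,0]/r,p["cy"]+p["fy"]*t*c[:,1]/r]
u=pw(T(q,[(.006,.06,.162),(.006,-.06,.162),(-.006,-.06,.162),(-.006,.06,.162)]));print(u.round(1))
cv2.polylines(im,[np.round(u*16).astype(np.int32)],True,(0,255,0),1,cv2.LINE_AA,4)
cv2.imwrite("pics/w1.png",im)
```

```text
[ 0.45446037 -0.01230128  0.26033204] -0.2249214119908062 325.19226210127806 285.68021153173953 209.34734692354027
[[379.  352. ]
 [362.5 418. ]
 [353.2 418.9]
 [367.8 352.9]]
```

View pics/w1.png

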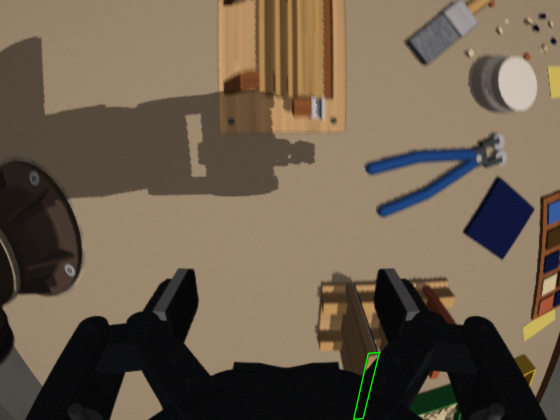

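The move was refused because yaw was missing. The wrist view does show the panel's near end rising to about (375,352), which matches the fitted top corner.

{"name": "arm_command", "arguments": {
  "steps": [
    {"tx":-0.718,"ty":0.301,"tz":0.067,"yaw":0},
    {"tx":-0.718,"ty":0.301,"tz":0.067,"yaw":0},
    {"tx":-0.718,"ty":0.301,"tz":0.067,"yaw":0},
    {"tx":-0.718,"ty":0.301,"tz":0.067,"yaw":0},
    {"tx":-0.718,"ty":0.301,"tz":0.067,"yaw":0}
  ]
}}

```text
t: 1.82
tool_pos: [0.4905, -0.2163, 0.2422]
tool_rot: [-0.0, 0.782, 0.624, 0.0]
ft_force: [1.0, 0.3, -0.4]
gripper_width: 0.999
grasp_force: 0.0
```

Run:
```python
from h import *
o,M=pose();p=F["p"];a=np.arctan2(M[1,1],M[0,1]);plan(o["tool_pos"],a,[((p[0],p[1],.24),p[2]),((p[0],p[1],.135),p[2])])
q=ctrl.camera_params("wrist");E=q["extrinsics"];im=ctrl.read_camera("wrist")[:,:,::-1].copy()
def pw(X):
    c=np.atleast_2d(X)@E[:3,:3].T+E[:3,3];r=np.hypot(c[:,0],c[:,1]);t=np.arctan2(r,c[:,2]);return np.c_[q["cx"]+q["fx"]*t*c[:,0]/r,q["cy"]+q["fy"]*t*c[:,1]/r]
u=pw(T(p,[(.006,.06,.162),(.006,-.06,.162),(-.006,-.06,.162),(-.006,.06,.162)]));print(u.round(1))
cv2.polylines(im,[np.round(u*16).astype(np.int32)],True,(0,255,0),1,cv2.LINE_AA,4)
x=int(u[0,0]);y=int(u[0,1]);cv2.imwrite("pics/w2.png",cv2.resize(im[150:420,120:480],None,fx=2,fy=2,interpolation=cv2.INTER_CUBIC))
```

```text
[-0.0784  0.0325  0.0074 -0.0001] dist 0.026 deg 0.0
[ 0.    0.    0.35 -0.  ] dist 0.105 deg 0.0
[[307.5 168.1]
 [304.  310.8]
 [289.6 310.9]
 [290.4 168.1]]
```

View pics/w2.png

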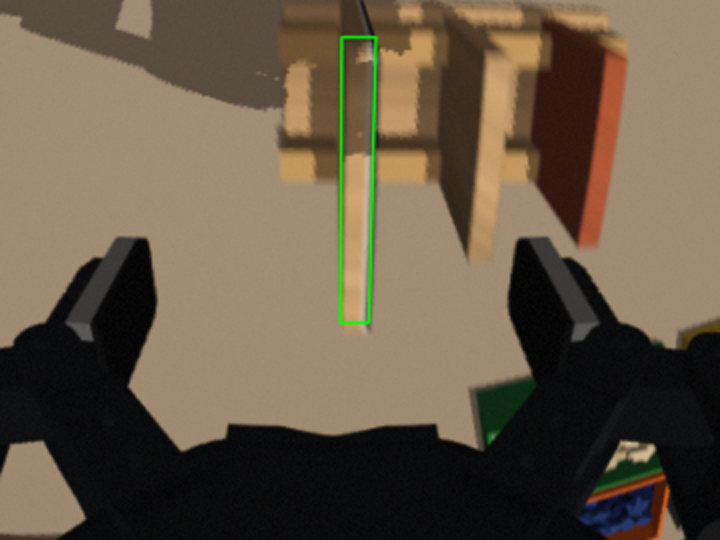

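The overlay lies on the panel's top edge to within about 1 mm. Next I descend and grip.

{"name": "arm_command", "arguments": {
  "steps": [
    {"tx":-0.078,"ty":0.033,"tz":0,"yaw":0},
    {"tx":-0.078,"ty":0.033,"tz":0.1,"yaw":0},
    {"tx":-0.078,"ty":0.033,"tz":0.2,"yaw":0},
    {"tx":-0.078,"ty":0.033,"tz":0.3,"yaw":0},
    {"tx":-0.078,"ty":0.033,"tz":0.357,"yaw":0}
  ]
}}

```text
t: 2.28
tool_pos: [0.494, -0.2387, 0.1324]
tool_rot: [-0.002, 0.782, 0.623, -0.001]
ft_force: [-0.3, -0.3, -0.4]
gripper_width: 0.998
grasp_force: 0.0
```

{"name": "arm_command", "arguments": {
  "steps": [
    {"tx":0,"ty":0,"tz":0,"yaw":0},
    {"tx":0,"ty":0,"tz":0,"yaw":0},
    {"tx":0,"ty":0,"tz":0,"yaw":0},
    {"tx":0,"ty":0,"tz":0,"yaw":0},
    {"tx":0,"ty":0,"tz":0,"yaw":0}
  ],
  "grip": 0.3
}}

```text
t: 2.7
tool_pos: [0.4955, -0.2395, 0.1367]
tool_rot: [0.001, 0.782, 0.624, 0.0]
ft_force: [0.4, -0.1, -0.6]
gripper_width: 0.311
grasp_force: 0.0
```

{"name": "arm_command", "arguments": {
  "steps": [
    {"tx":0,"ty":0,"tz":0,"yaw":0},
    {"tx":0,"ty":0,"tz":0,"yaw":0},
    {"tx":0,"ty":0,"tz":0,"yaw":0},
    {"tx":0,"ty":0,"tz":0,"yaw":0},
    {"tx":0,"ty":0,"tz":0,"yaw":0}
  ],
  "grip": 0
}}

```text
t: 3.12
tool_pos: [0.4954, -0.2395, 0.1365]
tool_rot: [0.001, 0.782, 0.624, 0.0]
ft_force: [-1.3, 0.2, 6.6]
gripper_width: 0.127
grasp_force: 59.7
```

Run:
```python
from h import *
r=F["r"];s,c=np.sin(np.radians(18)),np.cos(np.radians(18))
def ray(n,u,z):
    p=P[n];E=p["extrinsics"];C=-E[:3,:3].T@E[:3,3];d=E[:3,:3].T@np.array([(u[0]-p["cx"])/p["fx"],(u[1]-p["cy"])/p["fy"],1]);X=C+d*(z-C[2])/d[2]
    a=X[:2]-r[:2];return np.array([np.cos(r[2])*a[0]+np.sin(r[2])*a[1],-np.sin(r[2])*a[0]+np.cos(r[2])*a[1]])*1000
c1=lambda x,y:(160+(x+.5)/3-.5,225+(y+.5)/3-.5)
c2=lambda x,y:(240+(x+.5)/4-.5,80+(y+.5)/4-.5)
for u in[(163,67),(341,103)]: v=ray("top",c1(*u),.0528);print("lip",v,"x0",v[0]-36*c+7*s)
for u in[(130,326),(345,283)]: v=ray("scene",c2(*u),.1349);print("slat",v,"x0",v[0]+105*s)
for u in[(132,90),(346,122)]: print("post/catch front top",ray("top",c1(*u),.104))
for u in[(444,67)]: print("knob",ray("scene",c2(*u),.09+.21*np.sin(r[3])))
o,M=pose();print(o["tool_pos"],np.arctan2(M[1,1],M[0,1]))
x0=0
```

```text
lip [34.65444246 70.88301049] x0 2.579526834959369
lip [ 35.22547932 -67.81925645] x0 3.150563693296507
slat [-37.41475451 -68.19063963] x0 -4.967970098901652
slat [-32.32545546  66.87001571] x0 0.12132895338955763
post/catch front top [ 9.90340323 81.13037905]
post/catch front top [ 18.61937313 -76.15745271]
knob [ 10.11268034 100.18943555]
[ 0.49535848 -0.23948172  0.13648023] -0.22423613861344566
```

{"name": "arm_command", "arguments": {
  "steps": [
    {"tx":0,"ty":0,"tz":-0.1,"yaw":0},
    {"tx":0,"ty":0,"tz":-0.2,"yaw":0},
    {"tx":0,"ty":0,"tz":-0.3,"yaw":0},
    {"tx":0,"ty":0,"tz":-0.42,"yaw":0},
    {"tx":0,"ty":0,"tz":-0.55,"yaw":0}
  ]
}}

```text
t: 3.53
tool_pos: [0.4943, -0.2388, 0.3015]
tool_rot: [-0.001, 0.782, 0.623, -0.0]
ft_force: [1.7, -0.4, -4.0]
gripper_width: 0.125
grasp_force: 59.6
```

Run:
```python
from h import *
r=F["r"];o,M=pose();a=np.arctan2(M[1,1],M[0,1]);g=lambda x,y,z:T(r,(x,y,z))[0]
m=(o["tool_pos"]+g(.014,.001,.302))/2
plan(o["tool_pos"],a,[(m,a),(g(.014,.001,.302),r[2]),(g(.014,.001,.1685),r[2])])
```

```text
[ 0.6225 -0.0991 -0.0009 -0.    ] dist 0.189 deg 0.0
[ 0.6225 -0.0991 -0.0009 -0.0073] dist 0.189 deg 0.7
[ 0.     0.     0.445 -0.   ] dist 0.133 deg 0.0
```

{"name": "arm_command", "arguments": {
  "steps": [
    {"tx":0.12,"ty":-0.019,"tz":0,"yaw":0},
    {"tx":0.25,"ty":-0.04,"tz":0,"yaw":0},
    {"tx":0.38,"ty":-0.06,"tz":0,"yaw":0},
    {"tx":0.51,"ty":-0.08,"tz":0,"yaw":0},
    {"tx":0.623,"ty":-0.099,"tz":0,"yaw":0}
  ]
}}

```text
t: 3.95
tool_pos: [0.5071, -0.0483, 0.3006]
tool_rot: [-0.0, 0.782, 0.624, 0.0]
ft_force: [0.4, -0.7, -4.1]
gripper_width: 0.13
grasp_force: 59.7
```

{"name": "arm_command", "arguments": {
  "steps": [
    {"tx":0.13,"ty":-0.02,"tz":0,"yaw":-0.007},
    {"tx":0.26,"ty":-0.041,"tz":0,"yaw":-0.007},
    {"tx":0.39,"ty":-0.062,"tz":0,"yaw":-0.007},
    {"tx":0.53,"ty":-0.085,"tz":0,"yaw":-0.007},
    {"tx":0.623,"ty":-0.099,"tz":0,"yaw":-0.007}
  ]
}}

```text
t: 4.37
tool_pos: [0.5196, 0.1413, 0.3005]
tool_rot: [-0.0, 0.778, 0.628, 0.0]
ft_force: [0.3, -0.8, -3.7]
gripper_width: 0.13
grasp_force: 59.7
```

{"name": "arm_command", "arguments": {
  "steps": [
    {"tx":0,"ty":0,"tz":0,"yaw":0},
    {"tx":0,"ty":0,"tz":0.06,"yaw":0},
    {"tx":0,"ty":0,"tz":0.12,"yaw":0},
    {"tx":0,"ty":0,"tz":0.18,"yaw":0},
    {"tx":0,"ty":0,"tz":0.22,"yaw":0}
  ]
}}

```text
t: 4.78
tool_pos: [0.5195, 0.1381, 0.2329]
tool_rot: [-0.0, 0.778, 0.628, -0.001]
ft_force: [-0.1, -0.5, -3.0]
gripper_width: 0.126
grasp_force: 59.6
```

Run:
```python
from h import *
r=F["r"];o,M=pose();a=np.arctan2(M[1,1],M[0,1]);g=lambda x,y,z:T(r,(x,y,z))[0]
plan(o["tool_pos"],a,[(g(.014,.001,.1685),r[2])])
a=ctrl.read_camera("top")[:,:,::-1];b=ctrl.read_camera("scene")[:,:,::-1]
cv2.imwrite("pics/p1.png",np.hstack([cv2.resize(a[205:345,165:305],None,fx=2.8,fy=2.8,interpolation=cv2.INTER_CUBIC),cv2.resize(b[90:230,240:380],None,fx=2.8,fy=2.8,interpolation=cv2.INTER_CUBIC)]))
```

```text
[ 1.100e-03 -4.000e-04  2.147e-01 -2.000e-04] dist 0.064 deg 0.0
```

View pics/p1.png

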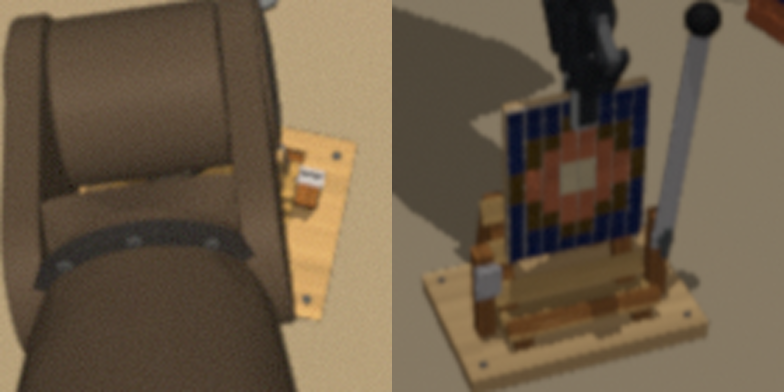

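The panel hangs over the ledge, mosaic outwards, between the posts. The gap at the +y post (about x=648) looks smaller than at the catch post (about x=495), so I'll compare that with the model's projection.

Run:
```python
from h import *
r=F["r"];o,M=pose();t=o["tool_pos"];a=np.arctan2(M[1,1],M[0,1])
C=lambda X:((proj("scene",X)-[240,90]+.5)*2.8-.5+[392,0]).round(0).tolist()
q=[t[0],t[1],a]; y=-.0017
zt=t[2]+.0255
print("panel front: TL,TR,BL,BR",C(T(q,[(.006,-.06+y,zt),(.006,.06+y,zt),(.006,-.06+y,zt-.15),(.006,.06+y,zt-.15)])))
print("post inner front edges top, z.05: L,R",C(T(r,[(.008,-.072,.11),(.008,-.072,.05),(.008,.072,.11),(.008,.072,.05)])))
print("post outer front: L,R",C(T(r,[(.008,-.088,.11),(.008,-.088,.05),(.008,.088,.11),(.008,.088,.05)])))
print("base",C(T(r,[(-.095,-.11,.02),(.055,-.11,.02),(.055,.11,.02)])))
```

```text
panel front: TL,TR,BL,BR [[511.0, 111.0], [656.0, 80.0], [514.0, 263.0], [647.0, 232.0]]
post inner front edges top, z.05: L,R [[497.0, 256.0], [498.0, 310.0], [656.0, 219.0], [653.0, 273.0]]
post outer front: L,R [[479.0, 260.0], [481.0, 315.0], [673.0, 214.0], [670.0, 268.0]]
base [[423.0, 275.0], [475.0, 382.0], [712.0, 321.0]]
```

The model predicts the same uneven gaps, so they are only perspective and the panel is centred. I'll lower it to just above the ledge.

{"name": "arm_command", "arguments": {
  "steps": [
    {"tx":0,"ty":0,"tz":0.06,"yaw":0},
    {"tx":0,"ty":0,"tz":0.12,"yaw":0},
    {"tx":0,"ty":0,"tz":0.16,"yaw":0},
    {"tx":0,"ty":0,"tz":0.2,"yaw":0},
    {"tx":0,"ty":0,"tz":0.214,"yaw":0}
  ]
}}

```text
t: 5.3
tool_pos: [0.5201, 0.1381, 0.1697]
tool_rot: [-0.0, 0.778, 0.628, -0.0]
ft_force: [0.8, 0.3, -2.9]
gripper_width: 0.126
grasp_force: 59.6
```

{"name": "arm_command", "arguments": {
  "steps": [
    {"tx":0,"ty":-0.005,"tz":0,"yaw":0},
    {"tx":0,"ty":-0.01,"tz":0,"yaw":0},
    {"tx":0,"ty":-0.013,"tz":0,"yaw":0},
    {"tx":0,"ty":-0.017,"tz":0,"yaw":0},
    {"tx":0,"ty":-0.017,"tz":0,"yaw":0}
  ]
}}

```text
t: 5.72
tool_pos: [0.5153, 0.1395, 0.1709]
tool_rot: [0.0, 0.778, 0.628, 0.0]
ft_force: [-0.5, -0.3, -2.8]
gripper_width: 0.127
grasp_force: 59.6
```

{"name": "arm_command", "arguments": {
  "steps": [
    {"tx":0,"ty":0,"tz":0.006,"yaw":0},
    {"tx":0,"ty":0,"tz":0.012,"yaw":0},
    {"tx":0,"ty":0,"tz":0.016,"yaw":0},
    {"tx":0,"ty":-0.004,"tz":0.016,"yaw":0},
    {"tx":0,"ty":-0.007,"tz":0.016,"yaw":0}
  ]
}}

```text
t: 6.13
tool_pos: [0.5131, 0.1399, 0.1653]
tool_rot: [-0.0, 0.778, 0.628, -0.0]
ft_force: [0.4, 0.4, -3.6]
gripper_width: 0.128
grasp_force: 59.6
```

{"name": "arm_command", "arguments": {
  "steps": [
    {"tx":0,"ty":-0.002,"tz":0,"yaw":0},
    {"tx":0,"ty":-0.004,"tz":0,"yaw":0},
    {"tx":0,"ty":-0.004,"tz":0,"yaw":0}
  ]
}}

```text
t: 6.38
tool_pos: [0.512, 0.1402, 0.1655]
tool_rot: [-0.0, 0.778, 0.628, 0.0]
ft_force: [-0.3, 0.4, -3.4]
gripper_width: 0.129
grasp_force: 59.6
```

{"name": "arm_command", "arguments": {
  "steps": [
    {"tx":0,"ty":-0.002,"tz":0,"yaw":0},
    {"tx":0,"ty":-0.004,"tz":0,"yaw":0},
    {"tx":0,"ty":-0.004,"tz":0,"yaw":0}
  ]
}}

```text
t: 6.63
tool_pos: [0.5108, 0.1404, 0.1655]
tool_rot: [-0.0, 0.778, 0.628, 0.0]
ft_force: [-0.1, 0.9, -3.5]
gripper_width: 0.126
grasp_force: 59.6
```

{"name": "arm_command", "arguments": {
  "steps": [
    {"tx":0,"ty":-0.002,"tz":0,"yaw":0},
    {"tx":0,"ty":-0.004,"tz":0,"yaw":0},
    {"tx":0,"ty":-0.004,"tz":0,"yaw":0}
  ]
}}

```text
t: 6.88
tool_pos: [0.5096, 0.1407, 0.1655]
tool_rot: [-0.0, 0.778, 0.628, 0.0]
ft_force: [0.0, 0.9, -3.6]
gripper_width: 0.127
grasp_force: 59.6
```

{"name": "arm_command", "arguments": {
  "steps": [
    {"tx":0,"ty":-0.002,"tz":0,"yaw":0},
    {"tx":0,"ty":-0.004,"tz":0,"yaw":0},
    {"tx":0,"ty":-0.004,"tz":0,"yaw":0}
  ]
}}

```text
t: 7.13
tool_pos: [0.5084, 0.1409, 0.1654]
tool_rot: [-0.0, 0.778, 0.628, 0.0]
ft_force: [-0.8, -0.0, -3.5]
gripper_width: 0.123
grasp_force: 59.6
```

{"name": "arm_command", "arguments": {
  "steps": [
    {"tx":0,"ty":-0.002,"tz":0,"yaw":0},
    {"tx":0,"ty":-0.004,"tz":0,"yaw":0},
    {"tx":0,"ty":-0.004,"tz":0,"yaw":0}
  ]
}}

```text
t: 7.38
tool_pos: [0.5075, 0.1412, 0.1655]
tool_rot: [0.0, 0.778, 0.628, 0.0]
ft_force: [1.0, 0.1, -3.6]
gripper_width: 0.129
grasp_force: 59.6
```

{"name": "arm_command", "arguments": {
  "steps": [
    {"tx":0,"ty":-0.002,"tz":0,"yaw":0},
    {"tx":0,"ty":-0.004,"tz":0,"yaw":0},
    {"tx":0,"ty":-0.004,"tz":0,"yaw":0}
  ]
}}

```text
t: 7.63
tool_pos: [0.5066, 0.1414, 0.1656]
tool_rot: [0.0, 0.778, 0.628, 0.001]
ft_force: [3.6, -1.2, -4.3]
gripper_width: 0.129
grasp_force: 59.4
```

{"name": "arm_command", "arguments": {
  "steps": [
    {"tx":0,"ty":-0.002,"tz":0,"yaw":0},
    {"tx":0,"ty":-0.004,"tz":0,"yaw":0},
    {"tx":0,"ty":-0.004,"tz":0,"yaw":0}
  ]
}}

```text
t: 7.88
tool_pos: [0.5057, 0.1416, 0.1656]
tool_rot: [0.001, 0.778, 0.628, 0.001]
ft_force: [6.0, -1.7, -5.3]
gripper_width: 0.124
grasp_force: 59.6
```

{"name": "arm_command", "arguments": {
  "steps": [
    {"tx":0,"ty":0.006,"tz":0,"yaw":0},
    {"tx":0,"ty":0.008,"tz":0.004,"yaw":0},
    {"tx":0,"ty":0.008,"tz":0.004,"yaw":0}
  ]
}}

```text
t: 8.13
tool_pos: [0.5072, 0.1411, 0.1641]
tool_rot: [-0.0, 0.778, 0.628, -0.0]
ft_force: [1.8, 0.1, -2.8]
gripper_width: 0.128
grasp_force: 59.7
```

{"name": "arm_command", "arguments": {
  "steps": [
    {"tx":0,"ty":0,"tz":0.002,"yaw":0},
    {"tx":0,"ty":0,"tz":0.004,"yaw":0},
    {"tx":0,"ty":0,"tz":0.004,"yaw":0}
  ]
}}

```text
t: 8.38
tool_pos: [0.5072, 0.1412, 0.1629]
tool_rot: [-0.0, 0.778, 0.628, -0.0]
ft_force: [1.8, -0.9, -2.3]
gripper_width: 0.13
grasp_force: 59.8
```

{"name": "arm_command", "arguments": {
  "steps": [
    {"tx":0,"ty":0,"tz":0.002,"yaw":0},
    {"tx":0,"ty":0,"tz":0.004,"yaw":0},
    {"tx":0,"ty":0,"tz":0.004,"yaw":0}
  ]
}}

```text
t: 8.63
tool_pos: [0.5076, 0.1412, 0.1624]
tool_rot: [0.0, 0.778, 0.628, 0.0]
ft_force: [0.3, -0.3, 3.7]
gripper_width: 0.127
grasp_force: 60.8
```

The foot is on the ledge and carrying a little load. Next I'll open slightly and let the panel lean back onto the rear finger.

{"name": "arm_command", "arguments": {
  "steps": [
    {"tx":0,"ty":0.004,"tz":0,"yaw":0},
    {"tx":0,"ty":0.008,"tz":0,"yaw":0},
    {"tx":0,"ty":0.008,"tz":0,"yaw":0},
    {"tx":0,"ty":0.006,"tz":0,"yaw":0},
    {"tx":0,"ty":0.004,"tz":0,"yaw":0}
  ],
  "grip": 0.2
}}

```text
t: 9.05
tool_pos: [0.5084, 0.1409, 0.1617]
tool_rot: [-0.0, 0.778, 0.628, -0.0]
ft_force: [0.1, -0.8, 0.1]
gripper_width: 0.205
grasp_force: 0.0
```

{"name": "arm_command", "arguments": {
  "steps": [
    {"tx":0,"ty":-0.003,"tz":0,"yaw":0},
    {"tx":0,"ty":-0.006,"tz":0,"yaw":0},
    {"tx":0,"ty":-0.009,"tz":0,"yaw":0},
    {"tx":0,"ty":-0.012,"tz":0,"yaw":0},
    {"tx":0,"ty":-0.015,"tz":0,"yaw":0}
  ],
  "grip": 0.3
}}

```text
t: 9.47
tool_pos: [0.504, 0.1418, 0.1619]
tool_rot: [-0.0, 0.778, 0.628, 0.0]
ft_force: [1.2, 0.1, 0.1]
gripper_width: 0.301
grasp_force: 0.0
```

Run:
```python
from h import *
o,M=pose();print(o["tool_pos"],o["ft_force"],o["gripper_width"])
b=ctrl.read_camera("scene")[:,:,::-1]
cv2.imwrite("pics/p2.png",cv2.resize(b[90:230,250:370],None,fx=4,fy=4,interpolation=cv2.INTER_CUBIC))
```

```text
[0.50402721 0.14184321 0.16186081] [1.20450335 0.0733235  0.07866984] 0.3010793134798934
```

View pics/p2.png

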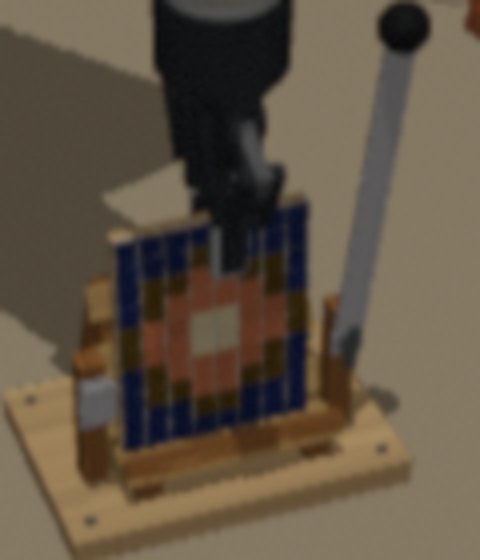

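The panel stands on the ledge behind the lip, mosaic outwards and between the posts. Its top edge runs from (120,235) to (305,200). I'll keep lowering it back.

{"name": "arm_command", "arguments": {
  "steps": [
    {"tx":0,"ty":-0.006,"tz":0,"yaw":0},
    {"tx":0,"ty":-0.012,"tz":0,"yaw":0},
    {"tx":0,"ty":-0.018,"tz":0,"yaw":0},
    {"tx":0,"ty":-0.024,"tz":0,"yaw":0},
    {"tx":0,"ty":-0.03,"tz":0,"yaw":0}
  ],
  "grip": 0.35
}}

```text
t: 9.93
tool_pos: [0.4951, 0.1438, 0.1619]
tool_rot: [-0.0, 0.778, 0.628, 0.0]
ft_force: [0.0, -0.4, -0.9]
gripper_width: 0.351
grasp_force: 0.1
```

{"name": "arm_command", "arguments": {
  "steps": [
    {"tx":0,"ty":-0.006,"tz":0,"yaw":0},
    {"tx":0,"ty":-0.012,"tz":0,"yaw":0},
    {"tx":0,"ty":-0.018,"tz":0,"yaw":0},
    {"tx":0,"ty":-0.024,"tz":0,"yaw":0},
    {"tx":0,"ty":-0.03,"tz":0,"yaw":0}
  ],
  "grip": 0.4
}}

```text
t: 10.35
tool_pos: [0.4864, 0.1457, 0.1618]
tool_rot: [-0.0, 0.778, 0.628, 0.0]
ft_force: [-0.3, 0.2, 0.2]
gripper_width: 0.401
grasp_force: 0.1
```

{"name": "arm_command", "arguments": {
  "steps": [
    {"tx":0,"ty":-0.005,"tz":0,"yaw":0},
    {"tx":0,"ty":-0.01,"tz":0,"yaw":0},
    {"tx":0,"ty":-0.015,"tz":0,"yaw":0},
    {"tx":0,"ty":-0.02,"tz":0,"yaw":0},
    {"tx":0,"ty":-0.025,"tz":0,"yaw":0}
  ],
  "grip": 0.4
}}

```text
t: 10.77
tool_pos: [0.4791, 0.1473, 0.1618]
tool_rot: [-0.0, 0.778, 0.628, 0.0]
ft_force: [-0.6, -0.3, 0.0]
gripper_width: 0.395
grasp_force: 0.2
```

{"name": "arm_command", "arguments": {
  "steps": [
    {"tx":0,"ty":-0.005,"tz":0,"yaw":0},
    {"tx":0,"ty":-0.01,"tz":0,"yaw":0},
    {"tx":0,"ty":-0.015,"tz":0,"yaw":0},
    {"tx":0,"ty":-0.02,"tz":0,"yaw":0},
    {"tx":0,"ty":-0.025,"tz":0,"yaw":0}
  ],
  "grip": 0.4
}}

```text
t: 11.18
tool_pos: [0.4718, 0.1488, 0.1619]
tool_rot: [0.0, 0.778, 0.628, 0.0]
ft_force: [0.8, 0.3, 0.2]
gripper_width: 0.4
grasp_force: 0.0
```

{"name": "arm_command", "arguments": {
  "steps": [
    {"tx":0,"ty":-0.01,"tz":-0.02,"yaw":0},
    {"tx":0,"ty":-0.01,"tz":-0.07,"yaw":0},
    {"tx":0,"ty":-0.01,"tz":-0.15,"yaw":0},
    {"tx":0,"ty":-0.01,"tz":-0.24,"yaw":0},
    {"tx":0,"ty":-0.01,"tz":-0.3,"yaw":0}
  ]
}}

```text
t: 11.6
tool_pos: [0.4691, 0.1496, 0.2544]
tool_rot: [0.0, 0.778, 0.628, 0.001]
ft_force: [0.3, -0.5, 0.5]
gripper_width: 0.397
grasp_force: 0.0
```

Run:
```python
from h import *
r=F["r"];o,M=pose();a=np.arctan2(M[1,1],M[0,1]);g=lambda x,y,z:T(r,(x,y,z))[0]
plan(o["tool_pos"],a,[(g(.078,.0,.25),r[2]),(g(.078,0,.05),r[2])])
b=ctrl.read_camera("scene")[:,:,::-1].copy();s,c=np.sin(np.radians(18)),np.cos(np.radians(18))
cv2.imwrite("pics/p3raw.png",b)
for x0 in(-.002,.001):
    W=T(r,[(x0+x*c-z*s,y,.035+x*s+z*c) for x,y,z in[(.012,-.06,.15),(.012,.06,.15),(.012,.06,.0),(.012,-.06,.0)]]);u=proj("scene",W);print(x0,((u-[250,90]+.5)*4-.5).round(0).tolist())
```

```text
[-3.700e-03  3.852e-01  1.450e-02 -2.000e-04] dist 0.116 deg 0.0
[ 0.      0.      0.6667 -0.    ] dist 0.2 deg 0.0
-0.002 [[101.0, 219.0], [294.0, 177.0], [315.0, 409.0], [132.0, 454.0]]
0.001 [[103.0, 222.0], [296.0, 180.0], [317.0, 412.0], [134.0, 457.0]]
```

{"name": "arm_command", "arguments": {
  "steps": [
    {"tx":0,"ty":0.1,"tz":0,"yaw":0},
    {"tx":0,"ty":0.22,"tz":0,"yaw":0},
    {"tx":0,"ty":0.32,"tz":0,"yaw":0},
    {"tx":0,"ty":0.385,"tz":0,"yaw":0},
    {"tx":0,"ty":0.385,"tz":0,"yaw":0}
  ],
  "grip": 1
}}

```text
t: 12.07
tool_pos: [0.5845, 0.1241, 0.2514]
tool_rot: [0.0, 0.779, 0.627, 0.0]
ft_force: [-0.9, -1.0, -0.4]
gripper_width: 1.003
grasp_force: 0.0
```

{"name": "arm_command", "arguments": {
  "steps": [
    {"tx":0,"ty":0,"tz":0.12,"yaw":0},
    {"tx":0,"ty":0,"tz":0.25,"yaw":0},
    {"tx":0,"ty":0,"tz":0.38,"yaw":0},
    {"tx":0,"ty":0,"tz":0.5,"yaw":0},
    {"tx":0,"ty":0,"tz":0.58,"yaw":0}
  ]
}}

```text
t: 12.48
tool_pos: [0.5799, 0.1251, 0.0751]
tool_rot: [-0.001, 0.778, 0.628, -0.001]
ft_force: [0.2, 0.8, -0.0]
gripper_width: 1.0
grasp_force: 0.0
```

{"name": "arm_command", "arguments": {
  "steps": [
    {"tx":0,"ty":0,"tz":0.03,"yaw":0},
    {"tx":0,"ty":0,"tz":0.06,"yaw":0},
    {"tx":0,"ty":0,"tz":0.087,"yaw":0},
    {"tx":0,"ty":0,"tz":0.087,"yaw":0},
    {"tx":0,"ty":0,"tz":0.087,"yaw":0}
  ]
}}

```text
t: 12.9
tool_pos: [0.5822, 0.1251, 0.0527]
tool_rot: [0.0, 0.778, 0.628, 0.001]
ft_force: [-0.0, -0.1, -0.2]
gripper_width: 1.001
grasp_force: 0.0
```

{"name": "arm_command", "arguments": {
  "steps": [
    {"tx":0,"ty":-0.01,"tz":0,"yaw":0},
    {"tx":0,"ty":-0.02,"tz":0,"yaw":0},
    {"tx":0,"ty":-0.03,"tz":0,"yaw":0},
    {"tx":0,"ty":-0.04,"tz":0,"yaw":0},
    {"tx":0,"ty":-0.045,"tz":0,"yaw":0}
  ]
}}

```text
t: 13.32
tool_pos: [0.5682, 0.128, 0.0521]
tool_rot: [0.0, 0.778, 0.628, 0.0]
ft_force: [-0.0, -0.3, 0.3]
gripper_width: 1.001
grasp_force: 0.0
```

{"name": "arm_command", "arguments": {
  "steps": [
    {"tx":0,"ty":-0.004,"tz":0,"yaw":0},
    {"tx":0,"ty":-0.007,"tz":0,"yaw":0},
    {"tx":0,"ty":-0.007,"tz":0,"yaw":0}
  ]
}}

```text
t: 13.57
tool_pos: [0.5665, 0.1283, 0.0518]
tool_rot: [-0.0, 0.778, 0.628, 0.0]
ft_force: [-0.3, -0.3, -0.0]
gripper_width: 1.0
grasp_force: 0.0
```

{"name": "arm_command", "arguments": {
  "steps": [
    {"tx":0,"ty":-0.003,"tz":0,"yaw":0},
    {"tx":0,"ty":-0.006,"tz":0,"yaw":0},
    {"tx":0,"ty":-0.006,"tz":0,"yaw":0}
  ]
}}

```text
t: 13.82
tool_pos: [0.5647, 0.1287, 0.0517]
tool_rot: [-0.0, 0.778, 0.628, -0.0]
ft_force: [1.1, -0.2, 0.1]
gripper_width: 1.0
grasp_force: 0.0
```

{"name": "arm_command", "arguments": {
  "steps": [
    {"tx":0,"ty":-0.003,"tz":0,"yaw":0},
    {"tx":0,"ty":-0.006,"tz":0,"yaw":0},
    {"tx":0,"ty":-0.006,"tz":0,"yaw":0}
  ]
}}

```text
t: 14.07
tool_pos: [0.5643, 0.1289, 0.0521]
tool_rot: [0.001, 0.778, 0.628, 0.001]
ft_force: [5.1, -2.4, -0.4]
gripper_width: 1.001
grasp_force: 0.4
```

{"name": "arm_command", "arguments": {
  "steps": [
    {"tx":0,"ty":-0.002,"tz":0,"yaw":0},
    {"tx":0,"ty":-0.004,"tz":0,"yaw":0},
    {"tx":0,"ty":-0.004,"tz":0,"yaw":0}
  ]
}}

```text
t: 14.32
tool_pos: [0.5643, 0.129, 0.0525]
tool_rot: [0.002, 0.778, 0.628, 0.002]
ft_force: [10.2, -3.0, -0.5]
gripper_width: 1.004
grasp_force: 1.4
```

{"name": "arm_command", "arguments": {
  "steps": [
    {"tx":0,"ty":-0.002,"tz":0,"yaw":0},
    {"tx":0,"ty":-0.004,"tz":0,"yaw":0},
    {"tx":0,"ty":-0.004,"tz":0,"yaw":0}
  ]
}}

```text
t: 14.57
tool_pos: [0.5644, 0.1291, 0.0527]
tool_rot: [0.003, 0.778, 0.628, 0.003]
ft_force: [15.2, -4.9, -2.3]
gripper_width: 0.998
grasp_force: 2.3
```

The foot meets a firm stop: 15 N with no further movement. I'll back off and move over the knob.

{"name": "arm_command", "arguments": {
  "steps": [
    {"tx":0,"ty":0.03,"tz":0,"yaw":0},
    {"tx":0,"ty":0.066,"tz":0,"yaw":0},
    {"tx":0,"ty":0.07,"tz":-0.12,"yaw":0},
    {"tx":0,"ty":0.07,"tz":-0.25,"yaw":0},
    {"tx":0,"ty":0.07,"tz":-0.38,"yaw":0}
  ]
}}

```text
t: 14.98
tool_pos: [0.5809, 0.125, 0.1664]
tool_rot: [-0.001, 0.778, 0.628, -0.001]
ft_force: [0.8, 0.1, 0.7]
gripper_width: 0.995
grasp_force: 0.0
```

{"name": "arm_command", "arguments": {
  "steps": [
    {"tx":0,"ty":0,"tz":-0.13,"yaw":0},
    {"tx":0,"ty":0,"tz":-0.26,"yaw":0},
    {"tx":0,"ty":0,"tz":-0.39,"yaw":0},
    {"tx":0,"ty":0,"tz":-0.52,"yaw":0},
    {"tx":0,"ty":0,"tz":-0.65,"yaw":0}
  ]
}}

```text
t: 15.4
tool_pos: [0.5806, 0.1251, 0.3629]
tool_rot: [-0.0, 0.778, 0.628, -0.0]
ft_force: [0.3, 0.4, 0.0]
gripper_width: 1.006
grasp_force: 0.0
```

Run:
```python
from h import *
r=F["r"];o,M=pose();a=np.arctan2(M[1,1],M[0,1]);g=lambda x,y,z:T(r,(x,y,z))[0]
k=g(.011,.08-.21*np.cos(r[3]),.09+.21*np.sin(r[3]));print(k,o["tool_pos"])
# check knob image positions by dark blob
b=ctrl.read_camera("scene");u=proj("scene",k)[0]
x,y=u.astype(int);w=b[y-12:y+13,x-12:x+13].max(2)<45;ys,xs=np.nonzero(w);print("scene pred",u,"blob",xs.mean()+x-12,ys.mean()+y-12,w.sum())
q=ctrl.camera_params("wrist");E=q["extrinsics"];b=ctrl.read_camera("wrist")
c=E[:3,:3]@k+E[:3,3];rr=np.hypot(*c[:2]);t=np.arctan2(rr,c[2]);u=np.array([q["cx"],q["cy"]])+q["fx"]*t*c[:2]/rr
x,y=u.astype(int);n=45;w=(b[y-n:y+n+1,x-n:x+n+1].max(2)<40).astype(np.uint8);N,L,st,ce=cv2.connectedComponentsWithStats(w)
print("wrist pred",u,"rad",q["fx"]*.015/np.linalg.norm(c));
for i in range(1,N):
    if st[i,4]>50:print(st[i],ce[i]+[x-n,y-n])
plan(o["tool_pos"],a,[(k+[0,0,.065],r[2]),(k-[0,0,.0187],r[2])])
```

```text
[0.53787963 0.23809027 0.29881965] [0.58064758 0.12508594 0.36286177]
scene pred [351.65906238  96.3985173 ] blob 351.6223404255319 92.05851063829788 188
wrist pred [183.03766322  78.82986102] rad 21.521559791468963
[  23   26   44   43 1434] [182.52580195  79.59344491]
[ 3.380e-01 -2.191e-01 -3.200e-03 -2.000e-04] dist 0.121 deg 0.0
[ 0.     0.     0.279 -0.   ] dist 0.084 deg 0.0
```

{"name": "arm_command", "arguments": {
  "steps": [
    {"tx":0.11,"ty":-0.07,"tz":0,"yaw":0},
    {"tx":0.22,"ty":-0.14,"tz":0,"yaw":0},
    {"tx":0.31,"ty":-0.2,"tz":0,"yaw":0},
    {"tx":0.338,"ty":-0.219,"tz":0,"yaw":0},
    {"tx":0.338,"ty":-0.219,"tz":0,"yaw":0}
  ]
}}

```text
t: 15.92
tool_pos: [0.5374, 0.2401, 0.3603]
tool_rot: [-0.0, 0.777, 0.629, -0.0]
ft_force: [0.0, 0.9, -0.1]
gripper_width: 0.999
grasp_force: 0.0
```

{"name": "arm_command", "arguments": {
  "steps": [
    {"tx":0,"ty":0,"tz":0.07,"yaw":0},
    {"tx":0,"ty":0,"tz":0.15,"yaw":0},
    {"tx":0,"ty":0,"tz":0.22,"yaw":0},
    {"tx":0,"ty":0,"tz":0.27,"yaw":0},
    {"tx":0,"ty":0,"tz":0.277,"yaw":0}
  ]
}}

```text
t: 16.33
tool_pos: [0.5381, 0.2368, 0.2746]
tool_rot: [-0.001, 0.779, 0.627, -0.002]
ft_force: [-0.4, 0.7, 0.5]
gripper_width: 1.003
grasp_force: 0.0
```

{"name": "arm_command", "arguments": {
  "steps": [
    {"tx":0,"ty":0,"tz":0,"yaw":0},
    {"tx":0,"ty":0,"tz":0,"yaw":0},
    {"tx":0,"ty":0,"tz":0,"yaw":0},
    {"tx":0,"ty":0,"tz":0,"yaw":0}
  ],
  "grip": 0.42
}}

```text
t: 16.67
tool_pos: [0.5389, 0.238, 0.2787]
tool_rot: [0.0, 0.778, 0.628, 0.001]
ft_force: [-0.5, 0.1, -0.2]
gripper_width: 0.456
grasp_force: 0.0
```

{"name": "arm_command", "arguments": {
  "steps": [
    {"tx":0,"ty":0,"tz":0,"yaw":0},
    {"tx":0,"ty":0,"tz":0,"yaw":0},
    {"tx":0,"ty":0,"tz":0,"yaw":0}
  ],
  "grip": 0.3
}}

```text
t: 16.92
tool_pos: [0.5371, 0.2387, 0.279]
tool_rot: [-0.001, 0.778, 0.628, -0.0]
ft_force: [-9.8, 2.5, 9.3]
gripper_width: 0.314
grasp_force: 58.4
```

Run:
```python
from h import *
r=F["r"];o,M=pose();a=np.arctan2(M[1,1],M[0,1]);g=lambda x,y,z:T(r,(x,y,z))[0]
print(o["tool_pos"],o["ft_force"],o["gripper_width"],o["grasp_force"],r[3])
th0=r[3];ty=M[:,1];tx=M[:,0];prev=th0;X0=o["tool_pos"]
k=lambda t:g(.011,.08-.21*np.cos(t),.09+.21*np.sin(t))
print("offset from ideal hold",(X0-k(th0)+[0,0,.0187])@M)
ths=[1.677-i*.0559 for i in range(31)]
for i in range(0,30,5):
    print([(((k(ths[j])-k(ths[i]))@np.c_[tx,ty,[0,0,-1]])/.3).round(3).tolist() for j in range(i+1,min(i+6,31))])
```

```text
[0.53714532 0.23872734 0.27897748] [-9.78365933  2.4504529   9.29292771] 0.3142112898014507 58.40532660484314 1.6768715826258438
offset from ideal hold [ 0.00046646 -0.00085026  0.00114415]
[[-0.039, -0.0, -0.003], [-0.078, -0.0, -0.004], [-0.117, 0.0, -0.003], [-0.156, 0.0, 0.001], [-0.195, 0.0, 0.007]]
[[-0.038, 0.0, 0.008], [-0.076, 0.0, 0.018], [-0.113, 0.0, 0.03], [-0.15, 0.0, 0.044], [-0.186, 0.0, 0.06]]
[[-0.035, 0.0, 0.018], [-0.068, 0.0, 0.038], [-0.101, 0.0, 0.06], [-0.132, 0.0, 0.084], [-0.162, 0.0, 0.109]]
[[-0.028, 0.0, 0.027], [-0.055, 0.0, 0.055], [-0.08, 0.0, 0.085], [-0.104, 0.0, 0.117], [-0.126, 0.0, 0.149]]
[[-0.02, 0.0, 0.034], [-0.038, 0.0, 0.069], [-0.054, 0.0, 0.104], [-0.068, 0.0, 0.141], [-0.08, 0.0, 0.178]]
[[-0.01, 0.0, 0.038], [-0.017, 0.0, 0.076], [-0.023, 0.0, 0.115], [-0.026, 0.0, 0.154], [-0.027, 0.0, 0.193]]
```

The knob is gripped. I'll relieve the side load and start the arc.

{"name": "arm_command", "arguments": {
  "steps": [
    {"tx":-0.039,"ty":-0.004,"tz":-0.005,"yaw":0},
    {"tx":-0.078,"ty":-0.004,"tz":-0.006,"yaw":0},
    {"tx":-0.117,"ty":-0.004,"tz":-0.005,"yaw":0},
    {"tx":-0.156,"ty":-0.004,"tz":-0.001,"yaw":0},
    {"tx":-0.195,"ty":-0.004,"tz":0.005,"yaw":0}
  ]
}}

```text
t: 17.33
tool_pos: [0.5242, 0.1803, 0.2768]
tool_rot: [-0.0, 0.779, 0.627, 0.0]
ft_force: [-5.4, 3.0, 5.5]
gripper_width: 0.32
grasp_force: 60.9
```

{"name": "arm_command", "arguments": {
  "steps": [
    {"tx":-0.038,"ty":0,"tz":0.008,"yaw":0},
    {"tx":-0.076,"ty":0,"tz":0.018,"yaw":0},
    {"tx":-0.113,"ty":0,"tz":0.03,"yaw":0},
    {"tx":-0.15,"ty":0,"tz":0.044,"yaw":0},
    {"tx":-0.186,"ty":0,"tz":0.06,"yaw":0}
  ]
}}

```text
t: 17.75
tool_pos: [0.5121, 0.1254, 0.2586]
tool_rot: [-0.0, 0.778, 0.628, -0.0]
ft_force: [-6.6, -0.2, 8.1]
gripper_width: 0.308
grasp_force: 30.3
```

Run:
```python
from h import *
r=F["r"];o,M=pose();p=o["tool_pos"]+[0,0,-0.0]
k=lambda t:T(r,(.011,.08-.21*np.cos(t),.09+.21*np.sin(t)))[0]
h=o["tool_pos"]+[0,0,.0187];t=1.677-.559;print(o["ft_force"],(h-k(t))@M)
```

```text
[-6.58084742 -0.23053871  8.10976823] [-0.00148743 -0.00138727  0.00157518]
```

{"name": "arm_command", "arguments": {
  "steps": [
    {"tx":-0.033,"ty":-0.004,"tz":0.015,"yaw":0},
    {"tx":-0.066,"ty":-0.005,"tz":0.034,"yaw":0},
    {"tx":-0.099,"ty":-0.006,"tz":0.056,"yaw":0},
    {"tx":-0.13,"ty":-0.006,"tz":0.08,"yaw":0},
    {"tx":-0.16,"ty":-0.006,"tz":0.105,"yaw":0}
  ]
}}

```text
t: 18.17
tool_pos: [0.501, 0.0791, 0.2259]
tool_rot: [0.0, 0.778, 0.628, 0.0]
ft_force: [-0.0, -0.8, -0.1]
gripper_width: 0.301
grasp_force: 0.0
```

{"name": "arm_command", "arguments": {
  "steps": [
    {"tx":-0.028,"ty":0,"tz":0.027,"yaw":0},
    {"tx":-0.055,"ty":0,"tz":0.055,"yaw":0},
    {"tx":-0.08,"ty":0,"tz":0.085,"yaw":0},
    {"tx":-0.104,"ty":0,"tz":0.117,"yaw":0},
    {"tx":-0.126,"ty":0,"tz":0.149,"yaw":0}
  ]
}}

```text
t: 18.58
tool_pos: [0.493, 0.0425, 0.1809]
tool_rot: [-0.0, 0.778, 0.628, -0.0]
ft_force: [0.5, -0.8, -0.2]
gripper_width: 0.296
grasp_force: 0.0
```

Run:
```python
from h import *
r=F["r"];o,M=pose()
k=lambda t:T(r,(.011,.08-.21*np.cos(t),.09+.21*np.sin(t)))[0]
h=o["tool_pos"]+[0,0,.0187];t=1.677-.0559*20;print(o["ft_force"],o["grasp_force"],(h-k(t))@M)
```

```text
[ 0.54981377 -0.78984366 -0.19095472] 0.0 [-0.00039708 -0.00250868  0.00177339]
```

The knob slipped out of the grip part-way. I'll find the bar's angle by scoring a dark disc along the arc.

```bash
cat >> h.py <<'E'
def knob(t): return T(F["r"],(.011,.08-.21*np.cos(t),.09+.21*np.sin(t)))[0]
def find(n,lo=0,hi=1.75):
    q=ctrl.camera_params(n);E=q["extrinsics"];b=ctrl.read_camera(n).max(2);res=[]
    yy,xx=np.mgrid[:420,:560]
    for t in np.arange(lo,hi,.02):
        c=E[:3,:3]@knob(t)+E[:3,3];rr=np.hypot(*c[:2])
        k=np.arctan2(rr,c[2])/rr if n=="wrist" else 1/c[2]
        u=[q["cx"]+q["fx"]*k*c[0],q["cy"]+q["fy"]*k*c[1]];R=q["fx"]*.015/np.linalg.norm(c)
        d=np.hypot(xx-u[0],yy-u[1]);i=b[d<R*.85];a=b[(d>R*1.15)&(d<R*1.5)]
        if len(i)>10 and len(a)>10: res.append(((a>60).mean()+(i<45).mean(),round(t,2),np.round(u,0).tolist()))
    return sorted(res)[::-1][:3]
E
python3 - <<'E'
from h import *
for n in("scene","top","wrist"):print(n,find(n))
E
```

```text
scene [(np.float64(1.953271028037383), np.float64(1.16), [306.0, 112.0]), (np.float64(1.8034578696343404), np.float64(1.18), [308.0, 111.0]), (np.float64(1.7836723839914905), np.float64(1.14), [304.0, 113.0])]
top [(np.float64(1.0662594791202005), np.float64(1.16), [234.0, 255.0]), (np.float64(1.0456306649138587), np.float64(1.18), [232.0, 254.0]), (np.float64(1.0), np.float64(1.74), [169.0, 241.0])]
wrist [(np.float64(1.811808118081181), np.float64(1.16), [303.0, -7.0]), (np.float64(1.7997494395358038), np.float64(1.18), [304.0, -38.0]), (np.float64(1.6405249745418675), np.float64(1.14), [303.0, 24.0])]
```

{"name": "arm_command", "arguments": {
  "steps": [
    {"tx":-0.02,"ty":0,"tz":-0.1,"yaw":0},
    {"tx":-0.02,"ty":0.003,"tz":-0.23,"yaw":0},
    {"tx":-0.02,"ty":0.003,"tz":-0.36,"yaw":0},
    {"tx":-0.02,"ty":0.003,"tz":-0.49,"yaw":0},
    {"tx":-0.02,"ty":0.003,"tz":-0.54,"yaw":0}
  ],
  "grip": 0
}}

```text
t: 19.15
tool_pos: [0.4938, 0.0374, 0.3496]
tool_rot: [0.002, 0.778, 0.628, 0.003]
ft_force: [0.4, 0.7, 0.2]
gripper_width: 0.003
grasp_force: 0.0
```

Run:
```python
from h import *
r=F["r"];o,M=pose();a=np.arctan2(M[1,1],M[0,1]);print(o["tool_pos"],o["gripper_width"]);print(find("scene",.9,1.4))
ey=np.array([-np.sin(r[2]),np.cos(r[2]),0]);ex=np.array([np.cos(r[2]),np.sin(r[2]),0])
s=lambda t:knob(t)+ey*.005-ex*.0015+[0,0,.015]
plan(o["tool_pos"],a,[(s(1.16)+[0,0,.02],r[2]),(s(1.16)+[0,0,.002],r[2])])
B=np.c_[M[:,0],M[:,1],[0,0,-1]]
n=24;ths=np.linspace(1.16,0,n+2)
ths=np.linspace(1.16,0,21)
for i in range(0,20,5):print([((s(ths[j])-s(ths[i]))@B/.3).round(3).tolist() for j in range(i+1,i+6)])
```

```text
[0.49375861 0.03744201 0.34962518] 0.0031189727396657933
[(np.float64(1.9626168224299065), np.float64(1.16), [306.0, 112.0]), (np.float64(1.8034578696343404), np.float64(1.18), [308.0, 111.0]), (np.float64(1.7856003191065017), np.float64(1.14), [304.0, 113.0])]
[ 3.478e-01 -2.600e-03  1.070e-01  1.000e-04] dist 0.109 deg 0.0
[ 0.    0.    0.06 -0.  ] dist 0.018 deg 0.0
[[-0.037, -0.0, 0.017], [-0.072, -0.0, 0.037], [-0.107, -0.0, 0.058], [-0.14, -0.001, 0.081], [-0.172, -0.001, 0.107]]
[[-0.03, -0.0, 0.027], [-0.059, -0.0, 0.056], [-0.086, -0.001, 0.086], [-0.111, -0.001, 0.118], [-0.134, -0.001, 0.151]]
[[-0.021, -0.0, 0.035], [-0.041, -0.001, 0.07], [-0.058, -0.001, 0.107], [-0.073, -0.001, 0.145], [-0.085, -0.001, 0.183]]
[[-0.011, -0.0, 0.039], [-0.019, -0.001, 0.079], [-0.025, -0.001, 0.119], [-0.028, -0.001, 0.16], [-0.029, -0.001, 0.2]]
```

{"name": "arm_command", "arguments": {
  "steps": [
    {"tx":0.13,"ty":-0.001,"tz":0,"yaw":0},
    {"tx":0.26,"ty":-0.003,"tz":0.04,"yaw":0},
    {"tx":0.348,"ty":-0.003,"tz":0.1,"yaw":0},
    {"tx":0.348,"ty":-0.003,"tz":0.13,"yaw":0},
    {"tx":0.348,"ty":-0.003,"tz":0.165,"yaw":0}
  ]
}}

```text
t: 19.62
tool_pos: [0.5142, 0.1397, 0.2952]
tool_rot: [0.001, 0.777, 0.629, -0.0]
ft_force: [-28.0, -36.3, 102.6]
gripper_width: -0.005
grasp_force: 52.5
```

{"name": "arm_command", "arguments": {
  "steps": [
    {"tx":-0.037,"ty":0,"tz":0.022,"yaw":0},
    {"tx":-0.072,"ty":0,"tz":0.044,"yaw":0},
    {"tx":-0.107,"ty":0,"tz":0.067,"yaw":0},
    {"tx":-0.14,"ty":0,"tz":0.09,"yaw":0},
    {"tx":-0.172,"ty":0,"tz":0.117,"yaw":0}
  ]
}}

```text
t: 20.03
tool_pos: [0.5022, 0.0851, 0.2628]
tool_rot: [0.003, 0.778, 0.628, -0.001]
ft_force: [1.4, 0.3, 2.9]
gripper_width: 0.002
grasp_force: 1.0
```

Run:
```python
from h import *
o,M=pose();print(o["ft_force"]);print(find("scene",.3,1.4))
```

```text
[1.36883657 0.31299746 2.88810806]
[(np.float64(1.7083969465648856), np.float64(0.84), [281.0, 132.0]), (np.float64(1.707169554875977), np.float64(0.86), [283.0, 130.0]), (np.float64(1.4872478854912168), np.float64(0.82), [280.0, 133.0])]
```

That pressed hard for a moment (103 N) before the bar gave, but it now moves freely at about 0.85 rad with 3 N. I'll continue the arc gently.

{"name": "arm_command", "arguments": {
  "steps": [
    {"tx":-0.03,"ty":0,"tz":0.027,"yaw":0},
    {"tx":-0.059,"ty":0,"tz":0.056,"yaw":0},
    {"tx":-0.086,"ty":0,"tz":0.086,"yaw":0},
    {"tx":-0.111,"ty":0,"tz":0.118,"yaw":0},
    {"tx":-0.134,"ty":0,"tz":0.151,"yaw":0}
  ]
}}

```text
t: 20.5
tool_pos: [0.4943, 0.0487, 0.2133]
tool_rot: [-0.0, 0.779, 0.628, 0.0]
ft_force: [-0.3, -1.1, 1.4]
gripper_width: -0.003
grasp_force: 0.6
```

{"name": "arm_command", "arguments": {
  "steps": [
    {"tx":-0.021,"ty":0,"tz":0.035,"yaw":0},
    {"tx":-0.041,"ty":0,"tz":0.07,"yaw":0},
    {"tx":-0.058,"ty":0,"tz":0.107,"yaw":0},
    {"tx":-0.073,"ty":0,"tz":0.145,"yaw":0},
    {"tx":-0.085,"ty":0,"tz":0.183,"yaw":0}
  ]
}}

```text
t: 20.92
tool_pos: [0.4888, 0.024, 0.1581]
tool_rot: [-0.0, 0.779, 0.628, -0.0]
ft_force: [-0.6, -0.9, 2.0]
gripper_width: 0.001
grasp_force: 0.3
```

Run:
```python
from h import *
r=F["r"];o,M=pose();print(o["tool_pos"],o["ft_force"]);print(find("scene",.1,1.2))
a=o["tool_pos"]-[r[0],r[1],0];print("rack",np.cos(r[2])*a[0]+np.sin(r[2])*a[1],-np.sin(r[2])*a[0]+np.cos(r[2])*a[1],a[2])
```

```text
[0.48883085 0.02404424 0.15811396] [-0.57338053 -0.94443994  1.9827029 ]
[(np.float64(1.734), np.float64(0.26), [256.0, 175.0]), (np.float64(1.625057121096725), np.float64(0.24), [256.0, 177.0]), (np.float64(1.6042053184910328), np.float64(0.28), [256.0, 174.0])]
rack 0.008290328285836514 -0.11734314754457724 0.15811395671474898
```

{"name": "arm_command", "arguments": {
  "steps": [
    {"tx":-0.01,"ty":0,"tz":0.035,"yaw":0},
    {"tx":-0.019,"ty":0,"tz":0.07,"yaw":0},
    {"tx":-0.025,"ty":0,"tz":0.105,"yaw":0},
    {"tx":-0.028,"ty":0,"tz":0.135,"yaw":0},
    {"tx":-0.029,"ty":0,"tz":0.16,"yaw":0}
  ]
}}

```text
t: 21.38
tool_pos: [0.4871, 0.016, 0.1103]
tool_rot: [-0.0, 0.778, 0.628, -0.0]
ft_force: [-0.5, -0.4, 0.1]
gripper_width: 0.001
grasp_force: 0.2
```

{"name": "arm_command", "arguments": {
  "steps": [
    {"tx":0,"ty":0,"tz":0.004,"yaw":0},
    {"tx":0,"ty":0,"tz":0.008,"yaw":0},
    {"tx":0,"ty":0,"tz":0.01,"yaw":0},
    {"tx":0,"ty":0,"tz":0.01,"yaw":0}
  ]
}}

```text
t: 21.72
tool_pos: [0.4875, 0.0163, 0.1084]
tool_rot: [0.0, 0.778, 0.628, 0.0]
ft_force: [0.4, 1.0, 0.5]
gripper_width: 0.001
grasp_force: 0.0
```

{"name": "arm_command", "arguments": {
  "steps": [
    {"tx":0,"ty":0,"tz":0.002,"yaw":0},
    {"tx":0,"ty":0,"tz":0.005,"yaw":0},
    {"tx":0,"ty":0,"tz":0.005,"yaw":0}
  ]
}}

```text
t: 21.97
tool_pos: [0.4875, 0.0163, 0.1067]
tool_rot: [0.0, 0.778, 0.628, 0.0]
ft_force: [0.6, 0.8, 1.0]
gripper_width: -0.0
grasp_force: 0.1
```

{"name": "arm_command", "arguments": {
  "steps": [
    {"tx":0,"ty":0,"tz":0.002,"yaw":0},
    {"tx":0,"ty":0,"tz":0.005,"yaw":0},
    {"tx":0,"ty":0,"tz":0.005,"yaw":0}
  ]
}}

```text
t: 22.22
tool_pos: [0.4874, 0.0163, 0.105]
tool_rot: [-0.0, 0.778, 0.628, 0.0]
ft_force: [-0.4, -0.0, -0.0]
gripper_width: 0.001
grasp_force: 0.1
```

{"name": "arm_command", "arguments": {
  "steps": [
    {"tx":0,"ty":0,"tz":0.002,"yaw":0},
    {"tx":0,"ty":0,"tz":0.003,"yaw":0},
    {"tx":0,"ty":0,"tz":0.003,"yaw":0}
  ]
}}

```text
t: 22.47
tool_pos: [0.4875, 0.0162, 0.1046]
tool_rot: [0.0, 0.778, 0.628, 0.0]
ft_force: [-1.9, -0.4, 7.4]
gripper_width: -0.0
grasp_force: 3.6
```

{"name": "arm_command", "arguments": {
  "steps": [
    {"tx":0,"ty":0,"tz":0.002,"yaw":0},
    {"tx":0,"ty":0,"tz":0.003,"yaw":0},
    {"tx":0,"ty":0,"tz":0.003,"yaw":0}
  ]
}}

```text
t: 22.72
tool_pos: [0.4876, 0.0162, 0.1043]
tool_rot: [0.0, 0.778, 0.628, 0.0]
ft_force: [-3.4, -0.2, 16.7]
gripper_width: 0.0
grasp_force: 7.9
```

The bar is against its stop, with the knob top at the expected 105 mm. I'll retreat and look.

{"name": "arm_command", "arguments": {
  "steps": [
    {"tx":0,"ty":0,"tz":-0.05,"yaw":0},
    {"tx":0,"ty":0,"tz":-0.17,"yaw":0},
    {"tx":0,"ty":0,"tz":-0.3,"yaw":0},
    {"tx":0,"ty":0,"tz":-0.43,"yaw":0},
    {"tx":0,"ty":0,"tz":-0.56,"yaw":0}
  ]
}}

```text
t: 23.13
tool_pos: [0.4868, 0.0163, 0.2732]
tool_rot: [-0.0, 0.778, 0.628, -0.0]
ft_force: [1.0, -1.1, 0.1]
gripper_width: 0.004
grasp_force: 0.0
```

{"name": "arm_command", "arguments": {
  "steps": [
    {"tx":-0.13,"ty":0,"tz":0,"yaw":0},
    {"tx":-0.26,"ty":0,"tz":0,"yaw":0},
    {"tx":-0.39,"ty":0,"tz":0,"yaw":0},
    {"tx":-0.45,"ty":0,"tz":0,"yaw":0},
    {"tx":-0.45,"ty":0,"tz":0,"yaw":0}
  ]
}}

```text
t: 23.55
tool_pos: [0.4581, -0.1186, 0.2713]
tool_rot: [0.0, 0.779, 0.627, -0.0]
ft_force: [-1.1, -0.2, -0.2]
gripper_width: -0.001
grasp_force: 0.0
```

Run:
```python
from h import *
print(find("scene",0,.5))
a=ctrl.read_camera("top")[:,:,::-1];b=ctrl.read_camera("scene")[:,:,::-1]
cv2.imwrite("pics/end.png",np.hstack([cv2.resize(b[100:240,230:360],(520,560),interpolation=cv2.INTER_CUBIC),cv2.copyMakeBorder(cv2.resize(a[210:330,170:300],(270,249),interpolation=cv2.INTER_CUBIC),0,311,0,0,cv2.BORDER_CONSTANT)]))
```

```text
[(np.float64(1.8421052631578947), np.float64(0.0), [254.0, 194.0]), (np.float64(1.831578947368421), np.float64(0.02), [254.0, 193.0]), (np.float64(1.6487363387978142), np.float64(0.04), [254.0, 191.0])]
```

View pics/end.png

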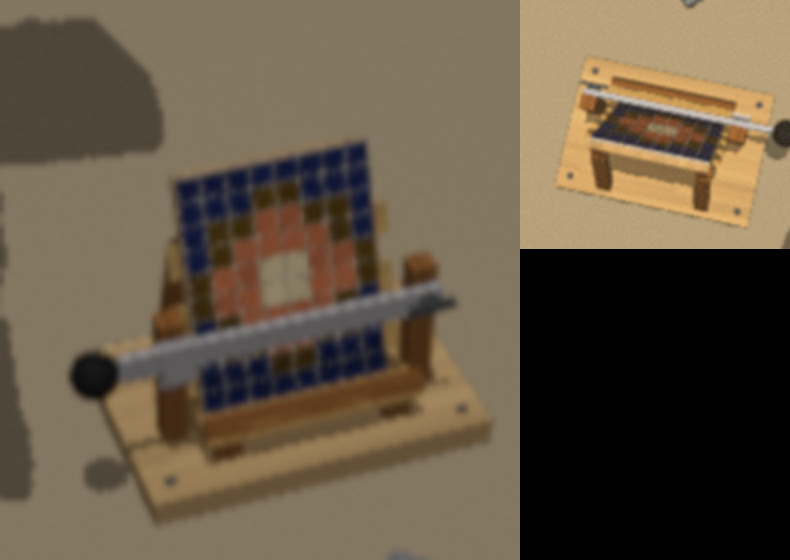

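The panel leans back on the slats behind the lip, mosaic outwards. The bar lies level across it in the catch at about (175,365), with the knob at (94,375) and the robot clear.

```bash
python3 -c "
from station import ctrl
print(ctrl.sign_off())"
```

```text
the job is handed in; nothing more can be done
None
```

The sun panel leans back against the slats, mosaic outwards, with its foot pushed back to a firm stop and the bar down in its catch; the job was handed in after about 24 s, but the knob slipped from the grip once and a later push on it briefly read about 103–112 N at the wrist (limit 120 N).

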